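# Put the scrapers away blade-first and shut the box

## Task

Put every scraper from the drying rack away in the low storage box, one to a lane in whichever lane you like, blade-first with the handle toward the door and wholly inside; the rack only lets you take them by the blade, so lay each one down and take it again by its handle. When all of them are in, push the box's door shut until it snaps onto its catch and stays shut. Leave the roll of tape and the jar where they stand.

Things in the scene. Friction and masses are not known exactly. Their poses are not given: they have to be found in the camera images.
- rack: fixed white drying rack, on four legs, steel roof, 78x166x110 mm. Origin: centre of underside, on the worktop; x points to its closed back, z up; open front at x=-35 mm. Three slots along x at y=-50, 0, +50, 28 wide, floor 80 mm up, roof underside 106. Each scraper starts with its handle in a slot and its blade sticking out of the front, level; it comes free after a 75 mm pull along -x. A slot may be empty
- store_box: fixed low grey storage box, clear roof, 156x126x49 mm. Origin: centre of underside, on the worktop; x points in to its closed back, z up; open front edge at x=-78 mm. Three lanes along x at y=-40, 0, +40, 36 wide or more; floor 5 mm up, roof underside 45 mm up, back wall's inner face at x=72. Roof starts at x=-55, the lane dividers at -58; floor and side walls reach the front edge
- store_door (a joint): angle of the box's front door, rad: 0 shut, 1.9 fully open; starts wide open. 140 mm wide, 50 high, 8 thick; vertical hinge at the box's +y front corner; swings freely. A tab at its free edge snaps past a spring catch in the last 0.09 rad (about 4 N at mid-door); then it stays at about 0. A small knob stands 16 to 24 mm out of its outer face, 124 mm from the hinge
- door_hinge (a point): point on the hinge axis (box frame x=-78.5, y=+63 mm), 25 mm above the worktop; turns with the door: -y points along the door from hinge to free edge, x from its outer face to its inner face (inner face x=0, outer x=-8 mm)
- door_outside (a point): point on the door's outer face, 75 mm from the hinge, 25 mm above the worktop; the place to push; clear of the knob
- tape_mid (a point): centre of a small black roll of tape, 53 mm across, 19 mm high, loose: leave it alone
- jar_mid (a point): centre of a white jar with an aqua lid, 57 mm across, 60 mm high, loose: leave it alone
- scraper_1_mid (a point): scraper, wooden handle and steel blade, 130 mm long, 70 g; this point: mid-length, half-way up the handle (8 mm above its underside). x points along the tool to the blade tip, z up. Handle x=-65 to +5 mm, 20 wide, 16 thick; blade x=+5 to +65 mm, 22 wide, 6 thick, its underside 7 mm above the handle's. Balances at about x=-10. All are alike; None if absent
- scraper_1_tip (a point): middle of the blade's front edge, 65 mm from the mid point; None if absent
- scraper_2_mid (a point): scraper, wooden handle and steel blade, 130 mm long, 70 g; this point: mid-length, half-way up the handle (8 mm above its underside). x points along the tool to the blade tip, z up. Handle x=-65 to +5 mm, 20 wide, 16 thick; blade x=+5 to +65 mm, 22 wide, 6 thick, its underside 7 mm above the handle's. Balances at about x=-10. All are alike; None if absent
- scraper_2_tip (a point): middle of the blade's front edge, 65 mm from the mid point; None if absent
- scraper_3_mid (a point): scraper, wooden handle and steel blade, 130 mm long, 70 g; this point: mid-length, half-way up the handle (8 mm above its underside). x points along the tool to the blade tip, z up. Handle x=-65 to +5 mm, 20 wide, 16 thick; blade x=+5 to +65 mm, 22 wide, 6 thick, its underside 7 mm above the handle's. Balances at about x=-10. All are alike; None if absent
- scraper_3_tip (a point): middle of the blade's front edge, 65 mm from the mid point; None if absent

How it is judged:
On the way, in this order (a step that is already met when the one before it is completed fails the run):
1. every scraper lies blade-first in the storage box, its handle flush with the front edge to 4 mm or inside it, while the door is still open (x of each of scraper_1_tip, scraper_2_tip, scraper_3_tip in the frame of store_box above 0.042 m and x of scraper_1_mid in the frame of store_box between -0.018 and 0.012 m and y of scraper_1_mid in the frame of store_box between -0.06 and 0.06 m and z of scraper_1_mid in the frame of store_box between 0 and 0.03 m and x of scraper_2_mid in the frame of store_box between -0.018 and 0.012 m and y of scraper_2_mid in the frame of store_box between -0.06 and 0.06 m and z of scraper_2_mid in the frame of store_box between 0 and 0.03 m and x of scraper_3_mid in the frame of store_box between -0.018 and 0.012 m and y of scraper_3_mid in the frame of store_box between -0.06 and 0.06 m and z of scraper_3_mid in the frame of store_box between 0 and 0.03 m and value of joint store_door above 0.15 rad), for 0.2 s.
2. the door is shut on its catch (value of joint store_door below 0.025 rad), for 0.2 s.
At the end, for the whole second after the job is handed in: every scraper present lies flat on the floor of the storage box with its blade tip within 30 mm of the back wall and its handle end inside the front edge, and the door stands within 0.025 rad of shut, held by the catch (x of each of scraper_1_tip, scraper_2_tip, scraper_3_tip in the frame of store_box above 0.042 m and x of scraper_1_mid in the frame of store_box between -0.0135 and 0.012 m and y of scraper_1_mid in the frame of store_box between -0.06 and 0.06 m and z of scraper_1_mid in the frame of store_box between 0 and 0.03 m and x of scraper_2_mid in the frame of store_box between -0.0135 and 0.012 m and y of scraper_2_mid in the frame of store_box between -0.06 and 0.06 m and z of scraper_2_mid in the frame of store_box between 0 and 0.03 m and x of scraper_3_mid in the frame of store_box between -0.0135 and 0.012 m and y of scraper_3_mid in the frame of store_box between -0.06 and 0.06 m and z of scraper_3_mid in the frame of store_box between 0 and 0.03 m and value of joint store_door below 0.025 rad); the robot touches nothing.
It fails at once if the roll of tape or the jar was pushed more than 30 mm away (distance of any of tape_mid, jar_mid from where it was at the start of the episode above 0.03 m).
Of scraper_1, scraper_2, scraper_3 only 2 to 3 are there at a start; the rules pass over those that are not, and their reading is None.
At some moment in a run one of scraper_1, scraper_2, scraper_3 may be knocked a few centimetres aside while the robot is not near it.
Once in a run the grip may slacken for a moment while it holds something.
It also fails if it takes over 210 s, if anything falls off the work surface, if the arm or the gripper's body presses on something with over 40 N, if the wrist force passes 120 N, or if a joint passes its speed limit or range.

## Robot

A 6-joint arm with a two-finger parallel gripper is mounted at the origin on a cart in front of the work surface, level with it; the furniture and walls round the work are solid. World frame = base frame: x ahead of the robot, y to its left, z up, the work surface at z = 0. Lengths are in m, angles in rad, forces in N, time in s.
With the tool pointing down it reaches from about 0.325 to 0.9 m from the base axis. Payload 6.1 kg.
Tool frame: the origin (TCP) lies on the mounting face of the last link; the fingertips stand 182 mm ahead of it and the grasp point (between the pads) lies 164 mm ahead of it (pinch_z is the distance from the TCP to the grasp point, in m); z points along the fingers, y is the line along which they close (so a half turn about z gives the same grasp; the last joint's range is limited). The gripper opens to 87 mm and grips with 3 to 60 N. Pads are 19 mm wide; open, the fingers measure 117 mm over their backs; the gripper's body (75 mm by 190 mm) begins 51 mm behind the grasp point.
Start: joints at [-1.445, 0.22, 1.526, -0, 1.395, -0.126], TCP at [0.156, -0.605, 0.405] pointing down, gripper open.
Joint ranges: [-2.98, 2.98], [-0.91, 2.08], [0.09, 2.57], [-1.24, 4.39], [0.2, 2.65], [-2.68, 2.68]. Speed limits (rad/s): [2.57, 2.57, 3.01, 3.14, 3.14, 3.14].

## Interface

Orientations are given as a unit quaternion [w, x, y, z].
In Python, from station import sense, grab_frame, finish_job, pinch_z gives the robot as it stands.
- The arm moves only by the tool step_arm, never from a script. Its argument "deltas" is a list of rows, each an object with "travel": the shift along the tool's x, y, z in m, a list of three; "yaw": the turn about the tool's z in rad; "grip": the opening, from 0 (shut) to 1 (fully open). A call has exactly 10 rows; each row shifts and turns the commanded pose from where the row before left it, along the tool's axes as they then stand; what a row does not reach is not made up. A row lasts 1/8 s, in which the tool goes at most 62.5 mm and 10.7 degrees, less where a joint would pass 70% of its speed; a pose out of reach is approached as far as the arm can. A call with a gripper value outside its range is refused whole. The fingers move at their own pace and stop on an object; "force" is the grip in N (left out, the last holds). Time passes only in rows, so rows that do not move let the fingers close, or fill a call up. It gives the time, the measured TCP pose, the force, the opening and the grip force at its end, in the units of the state.
- sense(): the state, without advancing time (a new reading comes with each control period).
- grab_frame(name): name is "scene" or "top"; returns a dict with "pixels" (480x640x3 uint8, red, green, blue), "intrinsics" (3x3 intrinsics, pixels), "distortion" ([k1, k2, p1, p2, k3] as OpenCV has them; the pictures are not rectified), "camera_from_world" (4x4, takes a point from world to camera coordinates). Camera axes: x right, y down, z forward; pixel columns grow to the right and rows downward; lengths in m; the calibration is good to about 2 mm. A picture is of the moment at which its call begins. There is no depth.
- finish_job(): hands the job in; it is judged then, once.
The state is a dict: "time": time; "joints": joint angles; "qd": joint speeds; "joint_torque": joint torques, N m; "tcp_pos": TCP position; "tcp_rot": TCP orientation; "contact_force": force on the tool from outside, world axes, zero at the start; "torque": the same for the moment, N m; "gripper_width": finger opening in m; "grasp_force": force on a finger pad.
Only numpy, scipy, OpenCV 4.12 (cv2) and the standard library are available. Lean on these libraries where they do the work, as an engineer would, in place of code of your own. Each camera call takes 0.05 s, during which the arm holds its last target. There are 200 camera calls.

## Working session

There is one attempt and no reset: what is moved stays moved. The work goes in short steps, Python scripts to look and compute and a tool call to move; the robot and the scene stay as the last step left them, time stands still between calls to the robot, and variables do not carry over. Pictures are saved under pics/ and viewed, at most 15 in all, crops included, and the job is handed in when it is done.

Besides the shell and the picture viewer there is one more tool, called by a JSON object that holds its "fn" and its "kwargs", one argument or row to a line. step_arm: Moves the arm, as the interface text tells. Its arguments: {"type":"object","properties":{"deltas":{"type":"array"},"force":{"type":"number"}},"required":["deltas"]}

```bash
mkdir -p pics; ls
cat > h.py <<'E'
import numpy as np, cv2
from station import sense, grab_frame, finish_job, pinch_z
def shot(n,save=None):
    f=grab_frame(n)
    f={k:np.array(v) for k,v in f.items()}
    if save: cv2.imwrite('pics/'+save+'.png',f['pixels'][:,:,::-1])
    return f
def ray(f,uv):
    p=cv2.undistortPoints(np.array([[uv]],float),f['intrinsics'],f['distortion'])[0,0]
    T=f['camera_from_world'];R=T[:3,:3];c=-R.T@T[:3,3]
    d=R.T@np.array([p[0],p[1],1.]);return c,d/np.linalg.norm(d)
def onz(f,uv,z):
    c,d=ray(f,uv);return c+d*(z-c[2])/d[2]
def proj(f,P):
    T=f['camera_from_world'];r,_=cv2.Rodrigues(T[:3,:3])
    return cv2.projectPoints(np.array(P,float).reshape(-1,1,3),r,T[:3,3],f['intrinsics'],f['distortion'])[0][:,0]
def tri(f,a,g,b):
    c1,d1=ray(f,a);c2,d2=ray(g,b)
    s=np.linalg.lstsq(np.c_[d1,-d2],c2-c1,rcond=None)[0]
    p,q=c1+s[0]*d1,c2+s[1]*d2
    return (p+q)/2,np.linalg.norm(p-q)
E
python3 - <<'E'
from h import *
for n in('scene','top'):
    f=shot(n,n+'0');T=f['camera_from_world'];print(n,(-T[:3,:3].T@T[:3,3]).round(3),f['intrinsics'][0,0])
print(sense(),pinch_z)
E
```

```text
pics
scene [-0.09   0.521  0.587] 441.82432563427216
top [ 0.458 -0.057  0.942] 485.8022116624731
{'time': 0.1, 'joints': array([-1.44512850e+00,  2.21167135e-01,  1.52753956e+00, -8.87781153e-07,
        1.39472012e+00, -1.26097784e-01]), 'qd': array([-0.00043093, -0.00109786, -0.00134287,  0.00191708,  0.00126772,
        0.00136791]), 'joint_torque': array([ 1.85251956e-03, -4.95941162e+01, -3.88518226e+01,  7.00819585e-02,
        5.14977635e-02, -3.75349509e-05]), 'tcp_pos': array([ 0.15566151, -0.6050403 ,  0.40371137]), 'tcp_rot': array([-9.17079908e-04,  9.92086790e-01,  1.25550625e-01, -2.39802005e-07]), 'contact_force': array([ 0.160186  ,  0.40100098, -0.23626745]), 'torque': array([0.01270205, 0.02185424, 0.02353746]), 'grasp_force': 0.0, 'gripper_width': 0.08706614187744147} 0.1635
```

View pics/scene0.png

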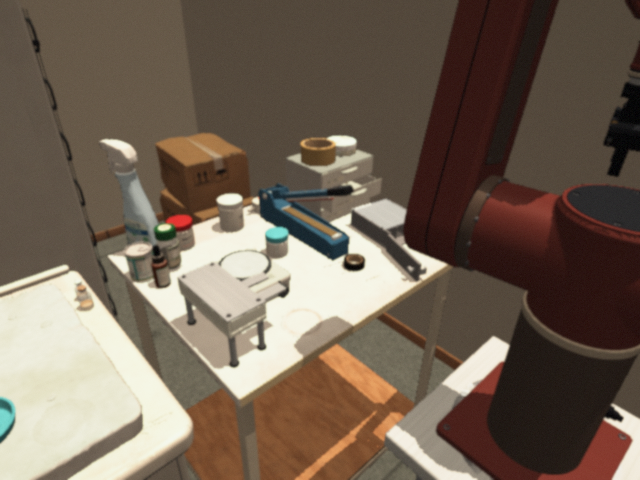

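View pics/top0.png

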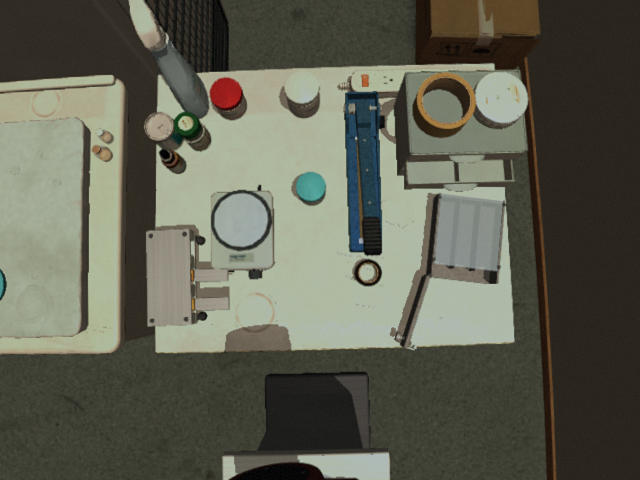

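The top view shows the rack at (172,278) with two blades pointing right at rows 275 and 300. The box is at (468,238), opening toward the robot, with its door running to (405,345). The tape is at (367,272) and the jar at (311,187). Next I'll enlarge the rack and box areas.

Run:
```python
from h import *
a=cv2.imread('pics/top0.png');b=cv2.imread('pics/scene0.png')
r=lambda im,x,y,w,h,W,H:cv2.resize(im[y:y+h,x:x+w],(W,H),interpolation=cv2.INTER_CUBIC)
o=np.zeros((600,800,3),np.uint8)
o[:,:400]=r(a,140,215,100,150,400,600)
o[:300,400:]=r(b,165,230,133,100,400,300)   # 3x
o[300:,400:]=r(a,385,185,133,100,400,300)
o2=r(a,380,180,160,180,533,600)
cv2.imwrite('pics/z0.png',o)
f=shot('top')
for n,uv,z in(('rackc',[(148,232),(190,230),(197,324),(148,326)],.11),('box',[(437,195),(504,200),(497,282)],.049),('hinge',[(432,276)],.05),('doorend',[(405,345)],.05),('blades',[(228,275),(229,299)],.09),('tape',[(367,272)],.019),('jar',[(311,187)],.06),('scale',[(213,192),(272,192),(274,268),(211,268)],.03),('table',[(156,352),(513,342)],0)):
    print(n,[onz(f,p,z)[:2].round(3).tolist() for p in uv])
```

```text
rackc [[0.569, 0.258], [0.57, 0.183], [0.407, 0.172], [0.406, 0.258]]
box [[0.63, -0.263], [0.617, -0.39], [0.464, -0.366]]
hinge [[0.479, -0.246]]
doorend [[0.356, -0.191]]
blades [[0.491, 0.121], [0.448, 0.12]]
tape [[0.491, -0.129]]
jar [[0.65, -0.028]]
scale [[0.653, 0.161], [0.649, 0.047], [0.504, 0.046], [0.507, 0.166]]
table [[0.348, 0.283], [0.348, -0.408]]
```

View pics/z0.png

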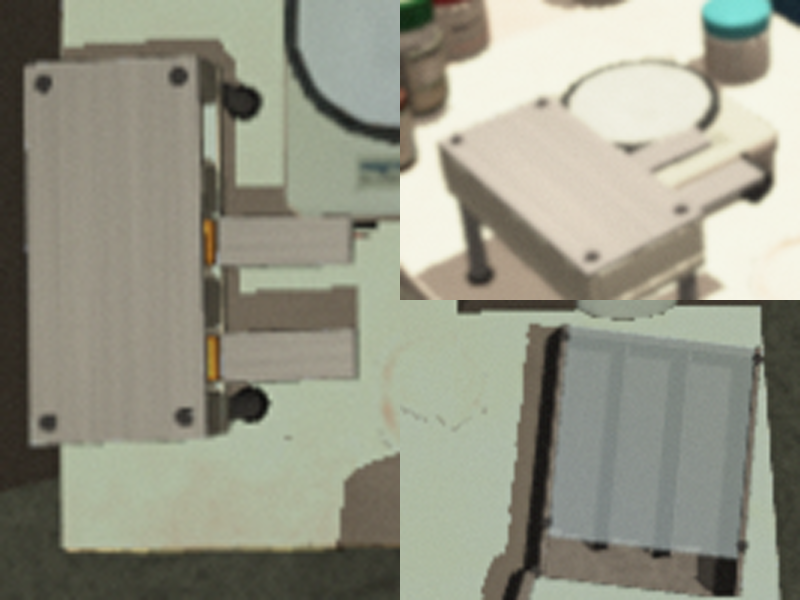

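Two scrapers are in the rack. In the enlarged view their blades are at (194–229, 269–281) and (195–229, 297–310) px, and the slot toward +x is empty. Next I'll measure the blades and take a closer look at the box.

Run:
```python
from h import *
a=cv2.imread('pics/top0.png')
c=a[185:355,385:520];c=cv2.resize(c,None,fx=3.5,fy=3.5,interpolation=cv2.INTER_CUBIC)
c=np.clip(c.astype(float)*1.5,0,255).astype(np.uint8)
cv2.imwrite('pics/z1.png',c)
f=shot('top')
for n,P in(('b1',[(194.5,268.7),(228,269.2),(228,280.7),(194,281.5)]),('b2',[(195.5,298),(229.2,297),(229,309.5),(195,310.5)])):
    p=np.array([onz(f,q,.093)[:2] for q in P]);print(n,p.round(4).tolist())
    d=(p[1]+p[2]-p[0]-p[3])/2;print('axis deg',np.degrees(np.arctan2(d[1],d[0])),'len',np.linalg.norm(d),'tip',(p[1]+p[2])/2,'w',np.linalg.norm(p[1]-p[2]),np.linalg.norm(p[0]-p[3]))
```

```text
b1 [[0.5031, 0.1801], [0.5006, 0.1204], [0.4804, 0.1206], [0.4806, 0.1811]]
axis deg -91.28314002419064 len 0.060125261151784855 tip [0.49051096 0.12049603] w 0.02017917542636048 0.022544677840502066
b2 [[0.4516, 0.1786], [0.4519, 0.1188], [0.4302, 0.1195], [0.4298, 0.1797]]
axis deg -89.69105535969868 len 0.05998076343535119 tip [0.44104344 0.11915629] w 0.021730136823337985 0.02181268341940179
```

View pics/z1.png

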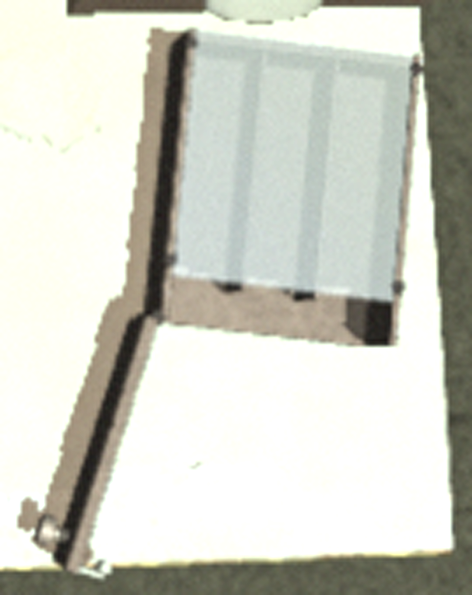

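The box's clear roof spans crop pixels (192,35), (415,65), (396,300) and (172,275). Its floor's front edge runs from (160,320) to (390,345), and the divider ends are at (228,287) and (300,295).

Run:
```python
from h import *
f=shot('top')
g=lambda p,z:onz(f,(385+p[0]/3.5-.36,185+p[1]/3.5-.36),z)[:2]
r=[g(p,.049) for p in((192,33),(417,62),(397,302),(171,276))]
print('roof',np.round(r,4).tolist(),[np.linalg.norm(r[i]-r[(i+1)%4]).round(4) for i in range(4)])
ang=[np.degrees(np.arctan2(*(v[::-1]))) for v in(r[0]-r[3],r[1]-r[2])];print(ang)
a=np.radians(np.mean(ang)+0);ex=np.array([np.cos(a),np.sin(a)])
# rotate widths: y axis
w=(r[0]+r[3]-r[1]-r[2]);print('yaxis-90',np.degrees(np.arctan2(w[1],w[0]))-90)
ey=np.array([-ex[1],ex[0]])
c=np.mean(r,0)-ex*.0115;print('origin',c)
fl=[g(p,.005) for p in((163,320),(390,345))];dv=[g(p,.045) for p in((228,290),(300,298))]
for n,q in(('floor',fl),('div',dv),('tab',[g((75,568),.05)]),('tableR',[g((453,548),0),g((425,70),0)])):print(n,[((x-c)@ex*1e3).round(1).tolist().__repr__()+' '+str(((x-c)@ey*1e3).round(1)) for x in q])
```

```text
roof [[0.6314, -0.2681], [0.6123, -0.3889], [0.4844, -0.3694], [0.502, -0.2499]] [np.float64(0.1223), np.float64(0.1294), np.float64(0.1208), np.float64(0.1307)]
[np.float64(-8.03163444811812), np.float64(-8.684247341940159)]
yaxis-90 -8.680316507679137
origin [ 0.54613596 -0.31738888]
floor ['-74.7 53.4', '-74.2 -73.5']
div ['-57.1 28.7', '-57.0 -9.8']
tab ['-210.0 95.4']
tableR ['-181.3 -120.3', '82.8 -82.9']
```

Run:
```python
from h import *
f=shot('top')
a=np.radians(-8.5);ex=np.array([np.cos(a),np.sin(a)]);ey=np.array([-ex[1],ex[0]]);c=np.array([.5461,-.3174])
g=lambda p,z:onz(f,(385+p[0]/3.5-.36,185+p[1]/3.5-.36),z)[:2]
for n,p,z in(('wallL',(158,320),.049),('wallR',(395,346),.049),('floorR',(364,341),.005),('d1top',(241,289),.045),('d2top',(314,297),.045),('d1bot',(217,284),.005),('d2bot',(285,294),.005)):
    q=g(p,z)-c;print(n,(q@ex*1e3).round(1),(q@ey*1e3).round(1))
# scene view pixels predicted for box/door features given this pose, 2x crop
s=shot('scene');im=cv2.resize(s['pixels'][190:290,330:460,::-1],None,fx=6,fy=6,interpolation=cv2.INTER_CUBIC)
for x,y,z in((-78,63,.049),(-78,-63,.049),(78,63,.049),(78,-63,.049),(-55,63,.049),(-55,-63,.049),(-78,63,0)):
    w=c+ex*x/1e3+ey*y/1e3;u=proj(s,[[*w,z]])[0];cv2.circle(im,tuple(int(v) for v in (u-[330,190])*6+3),3,(0,0,255),-1)
cv2.imwrite('pics/z2.png',im)
```

```text
wallL -77.4 64.8
wallR -76.6 -61.5
floorR -73.4 -59.0
d1top -55.8 21.8
d2top -55.5 -17.3
d1bot -51.5 25.4
d2bot -52.6 -12.8
```

View pics/z2.png

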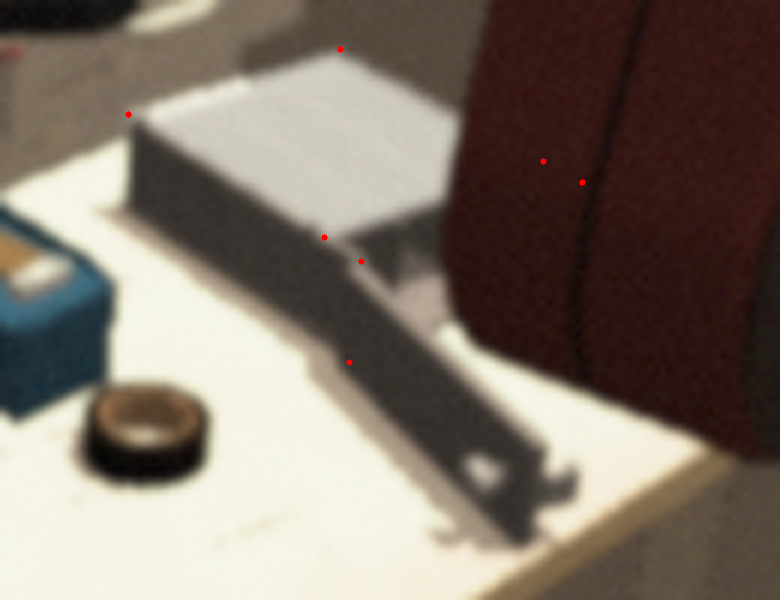

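Box origin is about (0.547, -0.316) with yaw -8.5°, and the sizes check out to about 2 mm. I'll start on the front scraper (tip at 0.441, 0.119).

{"fn": "step_arm", "kwargs": {
  "deltas": [
    {"travel": [0, 0, 0], "yaw": -0.165, "grip": 0.42},
    {"travel": [0, 0, 0], "yaw": -0.165, "grip": 0.42},
    {"travel": [0, 0, 0], "yaw": -0.165, "grip": 0.42},
    {"travel": [0, 0, 0], "yaw": -0.165, "grip": 0.42},
    {"travel": [0, 0, 0], "yaw": -0.165, "grip": 0.42},
    {"travel": [0, 0, 0], "yaw": -0.165, "grip": 0.42},
    {"travel": [0, 0, 0], "yaw": -0.165, "grip": 0.42},
    {"travel": [0, 0, 0], "yaw": -0.165, "grip": 0.42},
    {"travel": [0.045, 0.03, 0], "yaw": 0, "grip": 0.42},
    {"travel": [0.045, 0.03, 0], "yaw": 0, "grip": 0.42}
  ],
  "force": 40
}}

```text
time: 1.6
tcp_pos: [0.2158, -0.5144, 0.4044]
tcp_rot: [-0.0, 0.707, 0.707, 0.0]
contact_force: [0.2, -0.9, 0.8]
gripper_width: 0.0367
grasp_force: 0.0
```

{"fn": "step_arm", "kwargs": {
  "deltas": [
    {"travel": [0.045, 0.03, 0], "yaw": 0, "grip": 0.42},
    {"travel": [0.045, 0.03, 0], "yaw": 0, "grip": 0.42},
    {"travel": [0.045, 0.03, 0], "yaw": 0, "grip": 0.42},
    {"travel": [0.045, 0.03, 0], "yaw": 0, "grip": 0.42},
    {"travel": [0.045, 0.03, 0], "yaw": 0, "grip": 0.42},
    {"travel": [0.045, 0.03, 0], "yaw": 0, "grip": 0.42},
    {"travel": [0.045, 0.03, 0], "yaw": 0, "grip": 0.42},
    {"travel": [0.055, 0.002, 0], "yaw": 0, "grip": 0.42},
    {"travel": [0.055, 0.002, 0], "yaw": 0, "grip": 0.42},
    {"travel": [0, 0, 0], "yaw": 0, "grip": 0.42}
  ]
}}

```text
time: 2.85
tcp_pos: [0.4291, -0.087, 0.4049]
tcp_rot: [-0.0, 0.705, 0.709, 0.0]
contact_force: [0.9, -0.1, 0.6]
gripper_width: 0.0364
grasp_force: 0.0
```

{"fn": "step_arm", "kwargs": {
  "deltas": [
    {"travel": [0.059, 0.003, 0], "yaw": 0, "grip": 0.42},
    {"travel": [0.059, 0.003, 0], "yaw": 0, "grip": 0.42},
    {"travel": [0.059, 0.003, 0], "yaw": 0, "grip": 0.42},
    {"travel": [0.058, 0.002, 0], "yaw": 0, "grip": 0.42},
    {"travel": [0, 0, 0.04], "yaw": 0, "grip": 0.42},
    {"travel": [0, 0, 0.04], "yaw": 0, "grip": 0.42},
    {"travel": [0, 0, 0.02], "yaw": 0, "grip": 0.42},
    {"travel": [0, 0, 0], "yaw": 0, "grip": 0.42},
    {"travel": [0, 0, 0], "yaw": 0, "grip": 0.42},
    {"travel": [0, 0, 0], "yaw": 0, "grip": 0.42}
  ]
}}

```text
time: 4.1
tcp_pos: [0.4407, 0.1448, 0.3062]
tcp_rot: [0.001, 0.707, 0.707, 0.001]
contact_force: [1.1, -0.0, -0.4]
gripper_width: 0.0365
grasp_force: 0.0
```

{"fn": "step_arm", "kwargs": {
  "deltas": [
    {"travel": [0.003, 0, 0.02], "yaw": 0, "grip": 0.42},
    {"travel": [0, 0, 0.01], "yaw": 0, "grip": 0.42},
    {"travel": [0, 0, 0.011], "yaw": 0, "grip": 0.42},
    {"travel": [0, 0, 0], "yaw": 0, "grip": 0.42},
    {"travel": [0, 0, 0], "yaw": 0, "grip": 0.1},
    {"travel": [0, 0, 0], "yaw": 0, "grip": 0.1},
    {"travel": [0, 0, 0], "yaw": 0, "grip": 0.1},
    {"travel": [0, 0, 0], "yaw": 0, "grip": 0.1},
    {"travel": [0, 0, 0], "yaw": 0, "grip": 0.1},
    {"travel": [0, 0, 0], "yaw": 0, "grip": 0.1}
  ],
  "force": 40
}}

```text
time: 5.35
tcp_pos: [0.4402, 0.148, 0.264]
tcp_rot: [0.0, 0.707, 0.707, 0.0]
contact_force: [0.6, -1.2, 1.3]
gripper_width: 0.0212
grasp_force: 40.0
```

{"fn": "step_arm", "kwargs": {
  "deltas": [
    {"travel": [-0.01, 0, 0], "yaw": 0, "grip": 0.1},
    {"travel": [-0.01, 0, 0], "yaw": 0, "grip": 0.1},
    {"travel": [-0.01, 0, 0], "yaw": 0, "grip": 0.1},
    {"travel": [-0.01, 0, 0], "yaw": 0, "grip": 0.1},
    {"travel": [-0.012, 0, 0], "yaw": 0, "grip": 0.1},
    {"travel": [-0.012, 0, 0], "yaw": 0, "grip": 0.1},
    {"travel": [-0.012, 0, 0], "yaw": 0, "grip": 0.1},
    {"travel": [-0.012, 0, 0], "yaw": 0, "grip": 0.1},
    {"travel": [-0.012, 0, 0], "yaw": 0, "grip": 0.1},
    {"travel": [0, 0, 0], "yaw": 0, "grip": 0.1}
  ],
  "force": 50
}}

```text
time: 6.6
tcp_pos: [0.4401, 0.0472, 0.2637]
tcp_rot: [0.0, 0.707, 0.707, -0.0]
contact_force: [-0.1, 0.4, -0.8]
gripper_width: 0.021
grasp_force: 50.0
```

Run:
```python
from h import *
s=shot('scene');t=shot('top')
o=np.hstack([cv2.resize(s['pixels'][200:360,160:360],(400,320)),cv2.resize(t['pixels'][215:375,140:340],(400,320))])
cv2.imwrite('pics/p1.png',o[:,:,::-1])
```

```text
(no output)
```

View pics/p1.png

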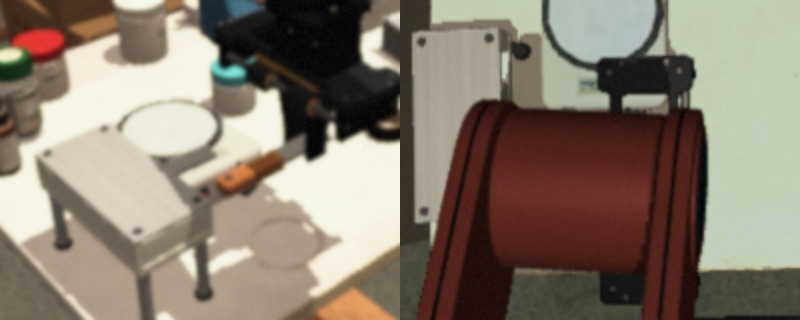

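The scraper came out level: its orange handle is at (250,172) in the left crop and it is clear of the rack. Next I'll turn it and lay it down.

{"fn": "step_arm", "kwargs": {
  "deltas": [
    {"travel": [-0.034, 0.015, -0.01], "yaw": 0, "grip": 0.1},
    {"travel": [-0.033, 0.015, 0], "yaw": 0, "grip": 0.1},
    {"travel": [0, 0, 0], "yaw": -0.178, "grip": 0.1},
    {"travel": [0, 0, 0], "yaw": -0.178, "grip": 0.1},
    {"travel": [0, 0, 0], "yaw": -0.178, "grip": 0.1},
    {"travel": [0, 0, 0], "yaw": -0.178, "grip": 0.1},
    {"travel": [0, 0, 0], "yaw": -0.178, "grip": 0.1},
    {"travel": [0, 0, 0], "yaw": -0.178, "grip": 0.1},
    {"travel": [0, 0, 0], "yaw": -0.178, "grip": 0.1},
    {"travel": [0, 0, 0], "yaw": -0.178, "grip": 0.1}
  ]
}}

```text
time: 7.95
tcp_pos: [0.4702, -0.0185, 0.2737]
tcp_rot: [-0.0, 0.07, 0.998, 0.0]
contact_force: [0.4, 0.8, -2.0]
gripper_width: 0.021
grasp_force: 50.0
```

{"fn": "step_arm", "kwargs": {
  "deltas": [
    {"travel": [0, 0, 0.03], "yaw": 0, "grip": 0.1},
    {"travel": [0, 0, 0.025], "yaw": 0, "grip": 0.1},
    {"travel": [0, 0, 0.01], "yaw": 0, "grip": 0.1},
    {"travel": [0, 0, 0.006], "yaw": 0, "grip": 0.1},
    {"travel": [0, 0, 0.006], "yaw": 0, "grip": 0.1},
    {"travel": [0, 0, 0.004], "yaw": 0, "grip": 0.1},
    {"travel": [0, 0, 0], "yaw": 0, "grip": 0.1},
    {"travel": [0, 0, 0], "yaw": 0, "grip": 0.1},
    {"travel": [0, 0, 0], "yaw": 0, "grip": 0.1},
    {"travel": [0, 0, 0], "yaw": 0, "grip": 0.1}
  ]
}}

```text
time: 9.2
tcp_pos: [0.4702, -0.019, 0.1929]
tcp_rot: [0.0, 0.073, 0.997, -0.0]
contact_force: [0.2, 0.3, -0.7]
gripper_width: 0.0211
grasp_force: 50.0
```

{"fn": "step_arm", "kwargs": {
  "deltas": [
    {"travel": [0, 0, 0.004], "yaw": 0, "grip": 0.1},
    {"travel": [0, 0, 0.003], "yaw": 0, "grip": 0.1},
    {"travel": [0, 0, 0], "yaw": 0, "grip": 0.1},
    {"travel": [0, 0, 0], "yaw": 0, "grip": 0.4},
    {"travel": [0, 0, 0], "yaw": 0, "grip": 0.4},
    {"travel": [0, 0, 0], "yaw": 0, "grip": 0.4},
    {"travel": [0, 0, -0.03], "yaw": 0, "grip": 0.4},
    {"travel": [0, 0, -0.05], "yaw": 0, "grip": 0.4},
    {"travel": [0, 0, -0.05], "yaw": 0, "grip": 0.4},
    {"travel": [0, 0, 0], "yaw": 0, "grip": 0.4}
  ]
}}

```text
time: 10.45
tcp_pos: [0.472, -0.0193, 0.3206]
tcp_rot: [0.005, 0.073, 0.997, -0.001]
contact_force: [-0.0, -0.1, -0.0]
gripper_width: 0.0352
grasp_force: 0.0
```

Run:
```python
from h import *
s=shot('scene');t=shot('top')
print(sense()['contact_force'],sense()['tcp_pos'])
o=np.hstack([cv2.resize(s['pixels'][200:360,200:400],(400,320)),cv2.resize(t['pixels'][215:375,200:400],(400,320))])
cv2.imwrite('pics/p2.png',o[:,:,::-1])
```

```text
[-0.9969904  -0.28144633 -1.11445997] [ 0.47010836 -0.01897645  0.31601132]
```

View pics/p2.png

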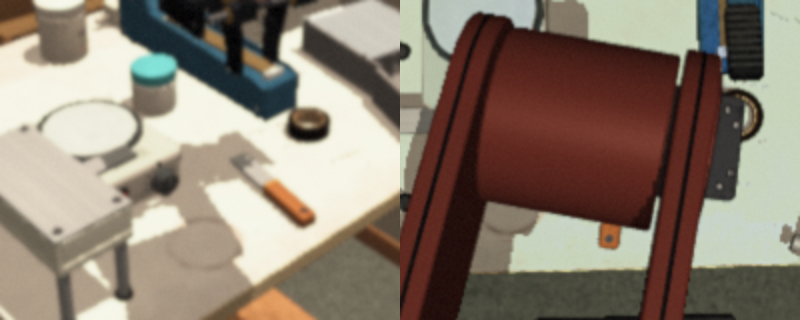

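The scraper lies flat with its handle at scene px (344,300). I'll measure the handle with an orange mask.

```bash
cat >> h.py <<'E'
def handles(f,z=.012,xmin=.3):
    """orange blobs -> (centre xy, axis deg, length, width) on plane z"""
    hsv=cv2.cvtColor(f['pixels'],cv2.COLOR_RGB2HSV)
    m=cv2.inRange(hsv,(5,140,90),(18,255,255))
    n,l,st,_=cv2.connectedComponentsWithStats(m);out=[]
    for i in range(1,n):
        if st[i,4]<25: continue
        v,u=np.where(l==i)
        p=np.array([onz(f,q,z)[:2] for q in zip(u.astype(float),v.astype(float))]).astype(np.float32)
        if not(.33<p[:,0].mean()<.7 and abs(p[:,1].mean())<.45): continue
        c,wh,a=cv2.minAreaRect(p)
        if wh[0]<wh[1]: a+=90;wh=wh[::-1]
        out.append((np.round(c,4).tolist(),round((a+90)%180-90,1),np.round(wh,4).tolist(),int(st[i,4])))
    return out
E
python3 - <<'E'
from h import *
print(*handles(shot('scene')),sep='\n')
E
```

```text
([0.3992, -0.0065], -9.3, [0.0727, 0.0202], 203)
```

{"fn": "step_arm", "kwargs": {
  "deltas": [
    {"travel": [0.045, 0, 0], "yaw": 0, "grip": 0.45},
    {"travel": [0.045, 0, 0], "yaw": 0, "grip": 0.45},
    {"travel": [0, 0, 0.04], "yaw": 0, "grip": 0.45},
    {"travel": [0, 0, 0.04], "yaw": 0, "grip": 0.45},
    {"travel": [0, 0, 0.03], "yaw": 0, "grip": 0.45},
    {"travel": [0, 0, 0.012], "yaw": 0, "grip": 0.45},
    {"travel": [0, 0, 0.008], "yaw": 0, "grip": 0.45},
    {"travel": [0, 0, 0], "yaw": 0, "grip": 0.45},
    {"travel": [0, 0, 0], "yaw": 0, "grip": 0.45},
    {"travel": [0, 0, 0], "yaw": 0, "grip": 0.45}
  ]
}}

```text
time: 11.85
tcp_pos: [0.3816, -0.006, 0.1865]
tcp_rot: [0.001, 0.073, 0.997, -0.0]
contact_force: [-0.5, -0.1, 0.4]
gripper_width: 0.0388
grasp_force: 0.0
```

{"fn": "step_arm", "kwargs": {
  "deltas": [
    {"travel": [0, 0, 0.001], "yaw": 0, "grip": 0.1},
    {"travel": [0, 0, 0], "yaw": 0, "grip": 0.1},
    {"travel": [0, 0, 0], "yaw": 0, "grip": 0.1},
    {"travel": [0, 0, 0], "yaw": 0, "grip": 0.1},
    {"travel": [0, 0, 0], "yaw": 0, "grip": 0.1},
    {"travel": [0, 0, -0.01], "yaw": 0, "grip": 0.1},
    {"travel": [0, 0, -0.03], "yaw": 0, "grip": 0.1},
    {"travel": [0, 0, -0.04], "yaw": 0, "grip": 0.1},
    {"travel": [0, 0, 0], "yaw": 0, "grip": 0.1},
    {"travel": [0, 0, 0], "yaw": 0, "grip": 0.1}
  ],
  "force": 50
}}

```text
time: 13.1
tcp_pos: [0.3808, -0.0058, 0.2645]
tcp_rot: [-0.0, 0.073, 0.997, -0.0]
contact_force: [0.1, -0.3, -1.2]
gripper_width: 0.019
grasp_force: 50.0
```

Run:
```python
from h import *
s=shot('scene')
cv2.imwrite('pics/p3.png',cv2.resize(s['pixels'][190:340,220:420,::-1],(600,450)))
```

```text
(no output)
```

View pics/p3.png

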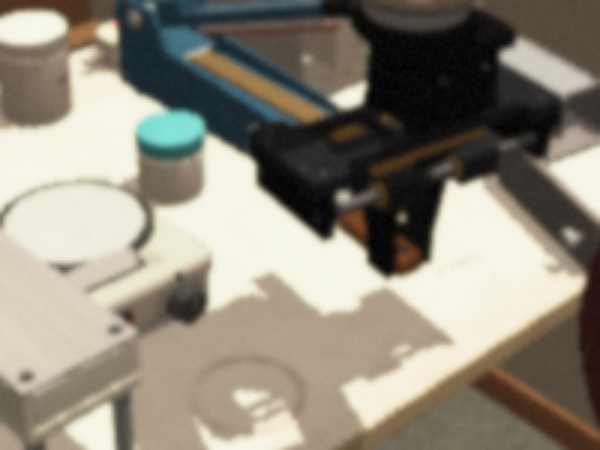

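The scraper is held level by the handle end (crop 410,262). Next I'll carry it over to the front of lane y=-40.

{"fn": "step_arm", "kwargs": {
  "deltas": [
    {"travel": [0, -0.054, 0], "yaw": 0, "grip": 0.1},
    {"travel": [0, -0.054, 0], "yaw": 0, "grip": 0.1},
    {"travel": [0, -0.054, 0], "yaw": 0, "grip": 0.1},
    {"travel": [0, -0.054, 0], "yaw": 0, "grip": 0.1},
    {"travel": [0, -0.054, 0], "yaw": 0, "grip": 0.1},
    {"travel": [0, -0.052, 0], "yaw": 0, "grip": 0.1},
    {"travel": [0, 0, 0.03], "yaw": 0, "grip": 0.1},
    {"travel": [0, 0, 0.03], "yaw": 0, "grip": 0.1},
    {"travel": [0, 0, 0.007], "yaw": 0, "grip": 0.1},
    {"travel": [0, 0, 0], "yaw": 0, "grip": 0.1}
  ]
}}

```text
time: 14.4
tcp_pos: [0.3341, -0.324, 0.1969]
tcp_rot: [-0.001, 0.073, 0.997, 0.001]
contact_force: [-0.2, 0.5, -0.9]
gripper_width: 0.0194
grasp_force: 50.0
```

```bash
cat >> h.py <<'E'
A=np.radians(-8.5);EX=np.array([np.cos(A),np.sin(A)]);EY=np.array([-EX[1],EX[0]]);O=np.array([.5473,-.3159])
def box(p): p=np.array(p[:2])-O;return (np.array([p@EX,p@EY])*1e3).round(1)
def st():
    s=sense();q=s['tcp_rot'];print('box',box(s['tcp_pos']),'z',s['tcp_pos'][2].round(4),'psi',np.degrees(2*np.arctan2(q[2],q[1])).round(1),'F',s['contact_force'].round(1),'w',s['gripper_width'],'j',s['joints'].round(2))
E
python3 - <<'E'
from h import *
st();t=shot('top')
cv2.imwrite('pics/p4.png',cv2.resize(t['pixels'][180:380,340:540,::-1],(500,500)))
E
```

```text
box [-209.7  -39.5] z 0.1969 psi 171.7 F [-0.2  0.5 -0.9] w 0.019369898127841373 j [-0.94  0.11  2.08 -0.    0.95 -2.37]
```

View pics/p4.png

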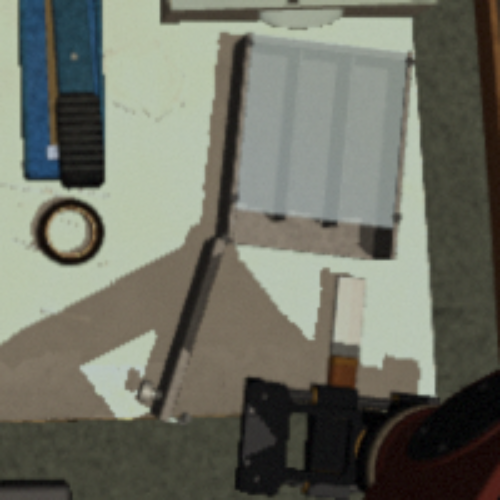

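The blade tip is at crop (349,278) and points at the right-hand lane. I'll check it in the box frame.

Run:
```python
from h import *
t=shot('top')
for p in((336,277),(364,280),(331,345),(358,348)):print(box(onz(t,(340+p[0]/2.5-.3,180+p[1]/2.5-.3),.025)))
```

```text
[-94.5 -28. ]
[-94.3 -49.5]
[-145.6  -29. ]
[-145.6  -49.6]
```

{"fn": "step_arm", "kwargs": {
  "deltas": [
    {"travel": [-0.012, 0, 0], "yaw": 0, "grip": 0.1},
    {"travel": [-0.013, 0, 0], "yaw": 0, "grip": 0.1},
    {"travel": [-0.013, 0, 0], "yaw": 0, "grip": 0.1},
    {"travel": [-0.013, 0, 0], "yaw": 0, "grip": 0.1},
    {"travel": [-0.013, 0, 0], "yaw": 0, "grip": 0.1},
    {"travel": [-0.013, 0, 0], "yaw": 0, "grip": 0.1},
    {"travel": [-0.013, 0, 0], "yaw": 0, "grip": 0.1},
    {"travel": [-0.013, 0, 0], "yaw": 0, "grip": 0.1},
    {"travel": [-0.013, 0, 0], "yaw": 0, "grip": 0.1},
    {"travel": [0, 0, 0], "yaw": 0, "grip": 0.1}
  ]
}}

```text
time: 15.75
tcp_pos: [0.45, -0.3415, 0.1979]
tcp_rot: [0.0, 0.072, 0.997, -0.0]
contact_force: [0.5, 0.0, -1.6]
gripper_width: 0.0191
grasp_force: 50.0
```

```bash
python3 -c "
from h import *
st()"
```

```text
box [-92.5 -39.7] z 0.1979 psi 171.7 F [ 0.5  0.  -1.6] w 0.01914241023238925 j [-0.79  0.32  1.83  0.    0.99 -2.21]
```

{"fn": "step_arm", "kwargs": {
  "deltas": [
    {"travel": [0, 0, 0.004], "yaw": 0, "grip": 0.1},
    {"travel": [0, 0, 0.003], "yaw": 0, "grip": 0.1},
    {"travel": [0, 0, 0], "yaw": 0, "grip": 0.1},
    {"travel": [0, 0, 0], "yaw": 0, "grip": 0.35},
    {"travel": [0, 0, 0], "yaw": 0, "grip": 0.35},
    {"travel": [0, 0, 0], "yaw": 0, "grip": 0.35},
    {"travel": [0, 0, -0.03], "yaw": 0, "grip": 0.35},
    {"travel": [0, 0, -0.02], "yaw": 0, "grip": 0.35},
    {"travel": [0.02, 0, 0], "yaw": 0, "grip": 0.0},
    {"travel": [0.02, 0, 0], "yaw": 0, "grip": 0.0}
  ]
}}

```text
time: 17.0
tcp_pos: [0.4094, -0.3356, 0.2417]
tcp_rot: [0.001, 0.073, 0.997, -0.001]
contact_force: [0.0, -1.2, -0.1]
gripper_width: 0.0174
grasp_force: 0.0
```

{"fn": "step_arm", "kwargs": {
  "deltas": [
    {"travel": [0, 0, 0], "yaw": 0, "grip": 0.0},
    {"travel": [0, 0, 0], "yaw": 0, "grip": 0.0},
    {"travel": [0, 0, 0.02], "yaw": 0, "grip": 0.0},
    {"travel": [0, 0, 0.02], "yaw": 0, "grip": 0.0},
    {"travel": [0, 0, 0.01], "yaw": 0, "grip": 0.0},
    {"travel": [0, 0, 0], "yaw": 0, "grip": 0.0},
    {"travel": [0, 0, 0], "yaw": 0, "grip": 0.0},
    {"travel": [0, 0, 0], "yaw": 0, "grip": 0.0},
    {"travel": [0, 0, 0], "yaw": 0, "grip": 0.0},
    {"travel": [0, 0, 0], "yaw": 0, "grip": 0.0}
  ]
}}

```text
time: 18.25
tcp_pos: [0.4096, -0.3356, 0.191]
tcp_rot: [0.0, 0.073, 0.997, -0.0]
contact_force: [-0.4, -0.1, -0.5]
gripper_width: 0.0006
grasp_force: 0.0
```

Run:
```python
from h import *
st();t=shot('top');print(handles(t,.02))
cv2.imwrite('pics/p5.png',cv2.resize(t['pixels'][190:340,400:550,::-1],(600,600)))
```

```text
box [-133.3  -39.8] z 0.191 psi 171.6 F [-0.4 -0.1 -0.5] w 0.000570662271850935 j [-0.84  0.26  1.92  0.    0.96 -2.26]
[([0.4951, 0.2054], -0.2, [0.0192, 0.0039], 29), ([0.47, -0.3465], -3.3, [0.0365, 0.0174], 119)]
```

View pics/p5.png

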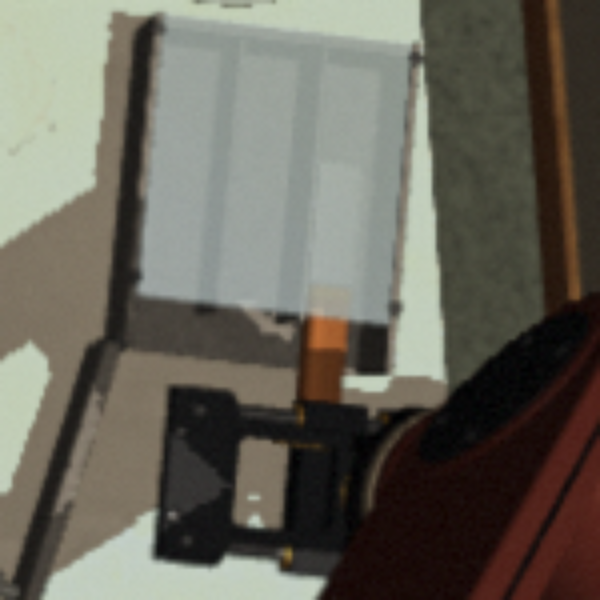

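The scraper lies in the right lane, with the blade visible through the roof at (340,165)–(325,290). Now I'll push it home.

{"fn": "step_arm", "kwargs": {
  "deltas": [
    {"travel": [-0.006, 0, 0], "yaw": 0, "grip": 0.0},
    {"travel": [-0.006, 0, 0], "yaw": 0, "grip": 0.0},
    {"travel": [-0.006, 0, 0], "yaw": 0, "grip": 0.0},
    {"travel": [-0.006, 0, 0], "yaw": 0, "grip": 0.0},
    {"travel": [-0.006, 0, 0], "yaw": 0, "grip": 0.0},
    {"travel": [-0.006, 0, 0], "yaw": 0, "grip": 0.0},
    {"travel": [-0.005, 0, 0], "yaw": 0, "grip": 0.0},
    {"travel": [-0.005, 0, 0], "yaw": 0, "grip": 0.0},
    {"travel": [-0.004, 0, 0], "yaw": 0, "grip": 0.0},
    {"travel": [0, 0, 0], "yaw": 0, "grip": 0.0}
  ]
}}

```text
time: 19.55
tcp_pos: [0.4592, -0.3428, 0.1908]
tcp_rot: [0.0, 0.073, 0.997, -0.0]
contact_force: [0.8, -0.0, 0.1]
gripper_width: 0.0007
grasp_force: 0.0
```

```bash
cat > insp.py <<'E'
from h import *
import sys
st();t=shot('top')
cv2.imwrite('pics/%s.png'%sys.argv[1],cv2.resize(t['pixels'][190:340,400:550,::-1],(600,600),interpolation=cv2.INTER_CUBIC))
for h in handles(t,.02): print(h,box(h[0]))
E
python3 insp.py p6
```

```text
box [-83.1 -39.7] z 0.1908 psi 171.7 F [ 0.8 -0.   0.1] w 0.0007003533429225917 j [-0.78  0.35  1.81  0.    0.98 -2.2 ]
([0.4951, 0.2054], -0.2, [0.0192, 0.0039], 28) [-128.7  507.9]
([0.3376, -0.3566], -42.0, [0.0371, 0.0121], 74) [-201.4  -71.2]
([0.3289, -0.3715], -45.6, [0.0522, 0.012], 95) [-207.8  -87.3]
```

View pics/p6.png

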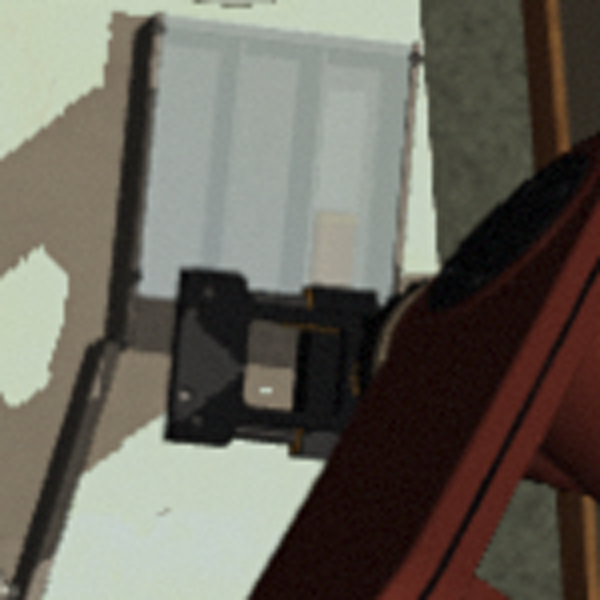

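The blade tip is now at (345,90) and the blade–handle joint at (335,211), both seen through the roof. I'll compute them in the box frame.

Run:
```python
from h import *
t=shot('top')
for p,z in(((345,91),.018),((335,211),.021)):print(box(onz(t,(400+p[0]/4-.4,190+p[1]/4-.4),z)))
```

```text
[ 58.2 -39.7]
[ -0.9 -38.7]
```

The first scraper is home: mid at x≈-7 mm, y≈-39. Now the second one.

{"fn": "step_arm", "kwargs": {
  "deltas": [
    {"travel": [0.015, 0, -0.005], "yaw": 0, "grip": 0.0},
    {"travel": [0, 0, -0.05], "yaw": 0, "grip": 0.0},
    {"travel": [0, 0, -0.055], "yaw": 0, "grip": 0.0},
    {"travel": [0, 0, -0.055], "yaw": 0, "grip": 0.42},
    {"travel": [0, 0, 0], "yaw": 0.178, "grip": 0.42},
    {"travel": [0, 0, 0], "yaw": 0.178, "grip": 0.42},
    {"travel": [0, 0, 0], "yaw": 0.178, "grip": 0.42},
    {"travel": [0, 0, 0], "yaw": 0.178, "grip": 0.42},
    {"travel": [0, 0, 0], "yaw": 0.178, "grip": 0.42},
    {"travel": [0, 0, 0], "yaw": 0.178, "grip": 0.42}
  ]
}}

```text
time: 20.9
tcp_pos: [0.4431, -0.3404, 0.3558]
tcp_rot: [-0.0, 0.573, 0.82, -0.0]
contact_force: [1.1, -0.0, 0.4]
gripper_width: 0.0366
grasp_force: 0.0
```

{"fn": "step_arm", "kwargs": {
  "deltas": [
    {"travel": [0, 0, 0], "yaw": 0.178, "grip": 0.42},
    {"travel": [0, 0, 0], "yaw": 0.178, "grip": 0.42},
    {"travel": [0.06, 0.006, 0], "yaw": 0, "grip": 0.42},
    {"travel": [0.06, 0.006, 0], "yaw": 0, "grip": 0.42},
    {"travel": [0.06, 0.006, 0], "yaw": 0, "grip": 0.42},
    {"travel": [0.06, 0.006, 0], "yaw": 0, "grip": 0.42},
    {"travel": [0.06, 0.006, 0], "yaw": 0, "grip": 0.42},
    {"travel": [0, 0, 0], "yaw": 0, "grip": 0.42},
    {"travel": [0, 0, 0], "yaw": 0, "grip": 0.42},
    {"travel": [0, 0, 0], "yaw": 0, "grip": 0.42}
  ]
}}

```text
time: 22.15
tcp_pos: [0.4735, -0.0419, 0.3558]
tcp_rot: [0.0, 0.707, 0.707, -0.0]
contact_force: [-0.3, -0.2, 0.2]
gripper_width: 0.0364
grasp_force: 0.0
```

Run:
```python
from h import *
st();print(sense()['tcp_pos'])
t=shot('top')
b=cv2.cvtColor(cv2.imread('pics/top0.png'),cv2.COLOR_BGR2GRAY).astype(int);n=cv2.cvtColor(t['pixels'],cv2.COLOR_RGB2GRAY).astype(int)
print(abs(b-n)[266:284,190:235].mean(),abs(b-n)[195:280,436:455].mean())
for h in handles(t,.09)+handles(shot('scene'),.09):print(h)
cv2.imwrite('pics/p7.png',cv2.resize(t['pixels'][215:365,140:340,::-1],(800,600)))
```

```text
box [-113.4  260. ] z 0.3558 psi 89.9 F [-0.3 -0.2  0.2] w 0.036434605723126526 j [-0.25 -0.1   1.96 -0.    1.29 -0.25]
[ 0.47354309 -0.04194724  0.35575328]
38.42098765432099 27.96904024767802
([0.4996, -0.4375], 0.0, [0.763, 0.0052], 1079)
([0.5341, 0.0732], -32.3, [0.0188, 0.0141], 44)
([0.4949, -0.0274], 66.6, [0.1769, 0.0827], 1753)
([0.5272, 0.0952], -16.8, [0.0257, 0.0123], 50)
([0.5226, -0.0253], -80.2, [0.0152, 0.0142], 28)
([0.4923, 0.1855], -0.2, [0.0177, 0.0036], 28)
([0.4631, 0.0081], -28.1, [0.0164, 0.0133], 31)
([0.4445, -0.1437], -2.2, [0.0313, 0.0122], 49)
([0.4237, 0.1073], 6.4, [0.0283, 0.0116], 38)
([0.4023, -0.1121], -13.4, [0.0201, 0.0133], 41)
([0.3982, -0.1297], -1.8, [0.0138, 0.0122], 29)
([0.3876, 0.1175], -19.6, [0.0394, 0.0139], 88)
([0.3644, -0.1037], -13.3, [0.0333, 0.0129], 76)
([0.3567, -0.1221], -13.4, [0.0394, 0.0143], 93)
([0.3656, 0.1463], -19.7, [0.0366, 0.0134], 78)
([0.4166, -0.2448], -52.3, [0.0332, 0.016], 43)
```

The orange strip in the slot has not moved since the start, so the second scraper is undisturbed. I'll go in for the grasp.

{"fn": "step_arm", "kwargs": {
  "deltas": [
    {"travel": [0.048, 0.005, 0], "yaw": 0, "grip": 0.42},
    {"travel": [0.048, 0.004, 0], "yaw": 0, "grip": 0.42},
    {"travel": [0.047, 0.004, 0], "yaw": 0, "grip": 0.42},
    {"travel": [0.047, 0.004, 0], "yaw": 0, "grip": 0.42},
    {"travel": [0, 0, 0.03], "yaw": 0, "grip": 0.42},
    {"travel": [0, 0, 0.02], "yaw": 0, "grip": 0.42},
    {"travel": [0, 0, 0], "yaw": 0, "grip": 0.42},
    {"travel": [0, 0, 0], "yaw": 0, "grip": 0.42},
    {"travel": [0, 0, 0], "yaw": 0, "grip": 0.42},
    {"travel": [0, 0, 0], "yaw": 0, "grip": 0.42}
  ]
}}

```text
time: 23.5
tcp_pos: [0.491, 0.1493, 0.3066]
tcp_rot: [0.0, 0.707, 0.707, 0.001]
contact_force: [-0.2, -0.2, -0.2]
gripper_width: 0.0366
grasp_force: 0.0
```

{"fn": "step_arm", "kwargs": {
  "deltas": [
    {"travel": [0, 0, 0.015], "yaw": 0, "grip": 0.42},
    {"travel": [0, 0, 0.015], "yaw": 0, "grip": 0.42},
    {"travel": [0, 0, 0.01], "yaw": 0, "grip": 0.42},
    {"travel": [0, 0, 0], "yaw": 0, "grip": 0.42},
    {"travel": [0, 0, 0], "yaw": 0, "grip": 0.1},
    {"travel": [0, 0, 0], "yaw": 0, "grip": 0.1},
    {"travel": [0, 0, 0], "yaw": 0, "grip": 0.1},
    {"travel": [0, 0, 0], "yaw": 0, "grip": 0.1},
    {"travel": [0, 0, 0], "yaw": 0, "grip": 0.1},
    {"travel": [0, 0, 0], "yaw": 0, "grip": 0.1}
  ],
  "force": 50
}}

```text
time: 24.75
tcp_pos: [0.4909, 0.1495, 0.2661]
tcp_rot: [0.0, 0.707, 0.707, 0.0]
contact_force: [0.6, 0.3, 1.7]
gripper_width: 0.0212
grasp_force: 50.0
```

{"fn": "step_arm", "kwargs": {
  "deltas": [
    {"travel": [-0.01, 0, 0], "yaw": 0, "grip": 0.1},
    {"travel": [-0.01, 0, 0], "yaw": 0, "grip": 0.1},
    {"travel": [-0.01, 0, 0], "yaw": 0, "grip": 0.1},
    {"travel": [-0.01, 0, 0], "yaw": 0, "grip": 0.1},
    {"travel": [-0.012, 0, 0], "yaw": 0, "grip": 0.1},
    {"travel": [-0.012, 0, 0], "yaw": 0, "grip": 0.1},
    {"travel": [-0.012, 0, 0], "yaw": 0, "grip": 0.1},
    {"travel": [-0.012, 0, 0], "yaw": 0, "grip": 0.1},
    {"travel": [-0.012, 0, 0], "yaw": 0, "grip": 0.1},
    {"travel": [0, 0, 0], "yaw": 0, "grip": 0.1}
  ]
}}

```text
time: 26.0
tcp_pos: [0.4907, 0.0486, 0.2657]
tcp_rot: [0.0, 0.707, 0.707, -0.0]
contact_force: [-0.8, 0.3, -0.6]
gripper_width: 0.021
grasp_force: 50.0
```

{"fn": "step_arm", "kwargs": {
  "deltas": [
    {"travel": [-0.035, -0.011, -0.01], "yaw": 0, "grip": 0.1},
    {"travel": [-0.035, -0.01, 0], "yaw": 0, "grip": 0.1},
    {"travel": [0, 0, 0], "yaw": -0.178, "grip": 0.1},
    {"travel": [0, 0, 0], "yaw": -0.178, "grip": 0.1},
    {"travel": [0, 0, 0], "yaw": -0.178, "grip": 0.1},
    {"travel": [0, 0, 0], "yaw": -0.178, "grip": 0.1},
    {"travel": [0, 0, 0], "yaw": -0.178, "grip": 0.1},
    {"travel": [0, 0, 0], "yaw": -0.178, "grip": 0.1},
    {"travel": [0, 0, 0], "yaw": -0.178, "grip": 0.1},
    {"travel": [0, 0, 0], "yaw": -0.178, "grip": 0.1}
  ]
}}

```text
time: 27.25
tcp_pos: [0.4698, -0.0203, 0.2758]
tcp_rot: [0.0, 0.07, 0.998, 0.0]
contact_force: [0.6, 0.5, -0.3]
gripper_width: 0.0213
grasp_force: 50.0
```

Run:
```python
from h import *
st();s=shot('scene');print(*handles(s,.095),sep='\n')
cv2.imwrite('pics/p8.png',cv2.resize(s['pixels'][190:340,220:420,::-1],(600,450)))
```

```text
box [-120.3  280.9] z 0.2758 psi 172.0 F [ 0.6  0.5 -0.3] w 0.02126684215374276 j [-0.21 -0.01  2.04  0.    1.12 -1.64]
([0.4114, -0.2369], -52.3, [0.0324, 0.0158], 42)
([0.4047, -0.0175], -8.9, [0.0768, 0.0277], 251)
```

{"fn": "step_arm", "kwargs": {
  "deltas": [
    {"travel": [0, 0, 0.03], "yaw": 0, "grip": 0.1},
    {"travel": [0, 0, 0.03], "yaw": 0, "grip": 0.1},
    {"travel": [0, 0, 0.012], "yaw": 0, "grip": 0.1},
    {"travel": [0, 0, 0.006], "yaw": 0, "grip": 0.1},
    {"travel": [0, 0, 0.005], "yaw": 0, "grip": 0.1},
    {"travel": [0, 0, 0.004], "yaw": 0, "grip": 0.1},
    {"travel": [0, 0, 0], "yaw": 0, "grip": 0.1},
    {"travel": [0, 0, 0], "yaw": 0, "grip": 0.1},
    {"travel": [0, 0, 0], "yaw": 0, "grip": 0.1},
    {"travel": [0, 0, 0], "yaw": 0, "grip": 0.1}
  ]
}}

```text
time: 28.55
tcp_pos: [0.4699, -0.0206, 0.1889]
tcp_rot: [0.0, 0.073, 0.997, -0.0]
contact_force: [-0.3, -0.6, 0.6]
gripper_width: 0.0207
grasp_force: 50.0
```

{"fn": "step_arm", "kwargs": {
  "deltas": [
    {"travel": [0, 0, 0], "yaw": 0, "grip": 0.1},
    {"travel": [0, 0, 0], "yaw": 0, "grip": 0.4},
    {"travel": [0, 0, 0], "yaw": 0, "grip": 0.4},
    {"travel": [0, 0, 0], "yaw": 0, "grip": 0.4},
    {"travel": [0, 0, -0.03], "yaw": 0, "grip": 0.4},
    {"travel": [0, 0, -0.05], "yaw": 0, "grip": 0.4},
    {"travel": [0, 0, -0.05], "yaw": 0, "grip": 0.4},
    {"travel": [0, 0, 0], "yaw": 0, "grip": 0.45},
    {"travel": [0, 0, 0], "yaw": 0, "grip": 0.45},
    {"travel": [0, 0, 0], "yaw": 0, "grip": 0.45}
  ]
}}

```text
time: 29.8
tcp_pos: [0.4691, -0.0204, 0.3171]
tcp_rot: [-0.002, 0.073, 0.997, 0.0]
contact_force: [0.7, 0.6, -0.4]
gripper_width: 0.039
grasp_force: 0.0
```

Run:
```python
from h import *
st();print(sense()['tcp_pos']);s=shot('scene');print(*handles(s,.008),sep='\n')
```

```text
box [-121.   280.7] z 0.3171 psi 171.6 F [ 0.7  0.6 -0.4] w 0.03904957228362455 j [-0.21 -0.07  2.01 -0.    1.21 -1.64]
[ 0.46910208 -0.02042157  0.31705712]
([0.5005, -0.3713], -52.3, [0.0382, 0.0186], 44)
([0.4024, -0.0112], -9.0, [0.0731, 0.0209], 205)
```

{"fn": "step_arm", "kwargs": {
  "deltas": [
    {"travel": [0.044, 0, 0], "yaw": 0, "grip": 0.45},
    {"travel": [0.044, 0, 0], "yaw": 0, "grip": 0.45},
    {"travel": [0, 0, 0.04], "yaw": 0, "grip": 0.45},
    {"travel": [0, 0, 0.04], "yaw": 0, "grip": 0.45},
    {"travel": [0, 0, 0.03], "yaw": 0, "grip": 0.45},
    {"travel": [0, 0, 0.012], "yaw": 0, "grip": 0.45},
    {"travel": [0, 0, 0.009], "yaw": 0, "grip": 0.45},
    {"travel": [0, 0, 0], "yaw": 0, "grip": 0.45},
    {"travel": [0, 0, 0], "yaw": 0, "grip": 0.45},
    {"travel": [0, 0, 0], "yaw": 0, "grip": 0.45}
  ]
}}

```text
time: 31.1
tcp_pos: [0.3833, -0.0079, 0.1885]
tcp_rot: [0.001, 0.073, 0.997, -0.0]
contact_force: [0.4, 0.3, -0.2]
gripper_width: 0.0395
grasp_force: 0.0
```

{"fn": "step_arm", "kwargs": {
  "deltas": [
    {"travel": [0, 0, 0], "yaw": 0, "grip": 0.1},
    {"travel": [0, 0, 0], "yaw": 0, "grip": 0.1},
    {"travel": [0, 0, 0], "yaw": 0, "grip": 0.1},
    {"travel": [0, 0, 0], "yaw": 0, "grip": 0.1},
    {"travel": [0, 0, 0], "yaw": 0, "grip": 0.1},
    {"travel": [0, 0, -0.01], "yaw": 0, "grip": 0.1},
    {"travel": [0, 0, -0.03], "yaw": 0, "grip": 0.1},
    {"travel": [0, 0, -0.04], "yaw": 0, "grip": 0.1},
    {"travel": [0, 0, 0], "yaw": 0, "grip": 0.1},
    {"travel": [0, 0, 0], "yaw": 0, "grip": 0.1}
  ],
  "force": 50
}}

```text
time: 32.35
tcp_pos: [0.3824, -0.0077, 0.2675]
tcp_rot: [-0.0, 0.073, 0.997, 0.0]
contact_force: [-1.0, -0.4, -0.9]
gripper_width: 0.0194
grasp_force: 50.0
```

```bash
python3 -c "
from h import *
st()"
```

```text
box [-208.6  280.4] z 0.2675 psi 171.6 F [-1.  -0.4 -0.9] w 0.01940363009871016 j [-0.23 -0.24  2.25  0.    1.13 -1.65]
```

{"fn": "step_arm", "kwargs": {
  "deltas": [
    {"travel": [0, -0.056, 0], "yaw": 0, "grip": 0.1},
    {"travel": [0, -0.056, 0], "yaw": 0, "grip": 0.1},
    {"travel": [0, -0.056, 0], "yaw": 0, "grip": 0.1},
    {"travel": [0, -0.056, 0], "yaw": 0, "grip": 0.1},
    {"travel": [0, -0.056, 0], "yaw": 0, "grip": 0.1},
    {"travel": [0, 0, 0.03], "yaw": 0, "grip": 0.1},
    {"travel": [0, 0, 0.03], "yaw": 0, "grip": 0.1},
    {"travel": [0, 0, 0.007], "yaw": 0, "grip": 0.1},
    {"travel": [0, 0, 0], "yaw": 0, "grip": 0.1},
    {"travel": [0, 0, 0], "yaw": 0, "grip": 0.1}
  ]
}}

```text
time: 33.6
tcp_pos: [0.3425, -0.2851, 0.2016]
tcp_rot: [0.001, 0.073, 0.997, -0.001]
contact_force: [0.7, -0.2, -1.3]
gripper_width: 0.0191
grasp_force: 50.0
```

Run:
```python
from h import *
st();t=shot('top');print(*handles(t,.025),sep='\n')
cv2.imwrite('pics/p9.png',cv2.resize(t['pixels'][180:380,340:540,::-1],(500,500),interpolation=cv2.INTER_CUBIC))
```

```text
box [-2.071e+02  2.000e-01] z 0.2016 psi 171.7 F [ 0.7 -0.2 -1.3] w 0.019112936973013302 j [-0.87  0.05  2.13 -0.    0.95 -2.3 ]
([0.3882, -0.2948], -2.8, [0.0149, 0.0132], 28)
```

View pics/p9.png

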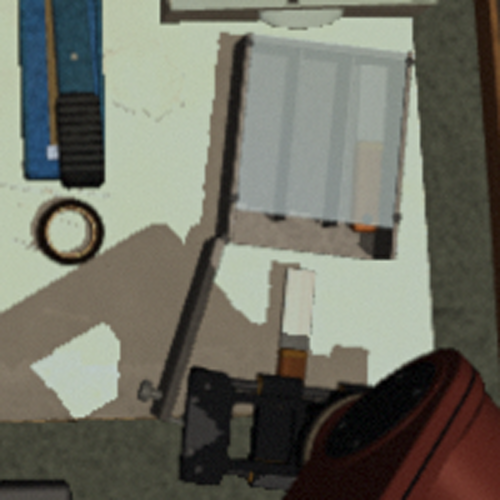

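Scraper 1 sits in the right lane (handle end at 367,228). The second scraper's tip is at (301,268), in front of the middle lane.

Run:
```python
from h import *
t=shot('top')
for p,z in (((288,267),.028),((314,269),.028),((281,345),.028),((307,349),.028),((363,227),.021),((352,142),.021),((378,142),.021)):print(box(onz(t,(340+p[0]/2.5-.3,180+p[1]/2.5-.3),z)))
```

```text
[-91.3   9.8]
[-90.5  -9.9]
[-149.8    9.4]
[-150.5  -10.3]
[-54.2 -46.4]
[  9.7 -32.3]
[ 12.1 -52.4]
```

Scraper 1 has slid further in (mid ≈ +5 mm), which is still within limits. I'll insert the second one.

{"fn": "step_arm", "kwargs": {
  "deltas": [
    {"travel": [-0.012, 0, 0], "yaw": 0, "grip": 0.1},
    {"travel": [-0.013, 0, 0], "yaw": 0, "grip": 0.1},
    {"travel": [-0.013, 0, 0], "yaw": 0, "grip": 0.1},
    {"travel": [-0.013, 0, 0], "yaw": 0, "grip": 0.1},
    {"travel": [-0.013, 0, 0], "yaw": 0, "grip": 0.1},
    {"travel": [-0.013, 0, 0], "yaw": 0, "grip": 0.1},
    {"travel": [-0.013, 0, 0], "yaw": 0, "grip": 0.1},
    {"travel": [-0.013, 0, 0], "yaw": 0, "grip": 0.1},
    {"travel": [-0.011, 0, 0], "yaw": 0, "grip": 0.1},
    {"travel": [0, 0, 0], "yaw": 0, "grip": 0.1}
  ]
}}

```text
time: 34.95
tcp_pos: [0.4556, -0.3015, 0.2009]
tcp_rot: [0.0, 0.073, 0.997, -0.0]
contact_force: [0.9, 0.0, -0.3]
gripper_width: 0.0193
grasp_force: 50.0
```

{"fn": "step_arm", "kwargs": {
  "deltas": [
    {"travel": [0, 0, 0.004], "yaw": 0, "grip": 0.1},
    {"travel": [0, 0, 0.004], "yaw": 0, "grip": 0.1},
    {"travel": [0, 0, 0], "yaw": 0, "grip": 0.1},
    {"travel": [0, 0, 0], "yaw": 0, "grip": 0.35},
    {"travel": [0, 0, 0], "yaw": 0, "grip": 0.35},
    {"travel": [0, 0, 0], "yaw": 0, "grip": 0.35},
    {"travel": [0, 0, -0.03], "yaw": 0, "grip": 0.35},
    {"travel": [0, 0, -0.02], "yaw": 0, "grip": 0.35},
    {"travel": [0.02, 0, 0], "yaw": 0, "grip": 0.0},
    {"travel": [0.02, 0, 0], "yaw": 0, "grip": 0.0}
  ]
}}

```text
time: 36.2
tcp_pos: [0.415, -0.2955, 0.2431]
tcp_rot: [0.0, 0.073, 0.997, -0.0]
contact_force: [0.4, -0.5, 0.1]
gripper_width: 0.0175
grasp_force: 0.0
```

{"fn": "step_arm", "kwargs": {
  "deltas": [
    {"travel": [0, 0, 0], "yaw": 0, "grip": 0.0},
    {"travel": [0, 0, 0], "yaw": 0, "grip": 0.0},
    {"travel": [0, 0, 0.02], "yaw": 0, "grip": 0.0},
    {"travel": [0, 0, 0.02], "yaw": 0, "grip": 0.0},
    {"travel": [0, 0, 0.011], "yaw": 0, "grip": 0.0},
    {"travel": [0, 0, 0], "yaw": 0, "grip": 0.0},
    {"travel": [0, 0, 0], "yaw": 0, "grip": 0.0},
    {"travel": [0, 0, 0], "yaw": 0, "grip": 0.0},
    {"travel": [0, 0, 0], "yaw": 0, "grip": 0.0},
    {"travel": [0, 0, 0], "yaw": 0, "grip": 0.0}
  ]
}}

```text
time: 37.45
tcp_pos: [0.4154, -0.2957, 0.1921]
tcp_rot: [0.0, 0.073, 0.997, -0.0]
contact_force: [-0.0, -0.7, -0.9]
gripper_width: 0.0003
grasp_force: 0.0
```

```bash
python3 insp.py p10
```

```text
box [-133.5    0.5] z 0.1921 psi 171.6 F [-0.  -0.7 -0.9] w 0.00032180074529487526 j [-0.77  0.22  1.97 -0.    0.95 -2.2 ]
([0.477, -0.3065], -3.1, [0.0362, 0.0173], 119) [-70.9  -1.1]
```

{"fn": "step_arm", "kwargs": {
  "deltas": [
    {"travel": [-0.006, 0, 0], "yaw": 0, "grip": 0.0},
    {"travel": [-0.006, 0, 0], "yaw": 0, "grip": 0.0},
    {"travel": [-0.006, 0, 0], "yaw": 0, "grip": 0.0},
    {"travel": [-0.006, 0, 0], "yaw": 0, "grip": 0.0},
    {"travel": [-0.006, 0, 0], "yaw": 0, "grip": 0.0},
    {"travel": [-0.006, 0, 0], "yaw": 0, "grip": 0.0},
    {"travel": [-0.006, 0, 0], "yaw": 0, "grip": 0.0},
    {"travel": [-0.005, 0, 0], "yaw": 0, "grip": 0.0},
    {"travel": [-0.005, 0, 0], "yaw": 0, "grip": 0.0},
    {"travel": [0, 0, 0], "yaw": 0, "grip": 0.0}
  ]
}}

```text
time: 38.75
tcp_pos: [0.4671, -0.3032, 0.1918]
tcp_rot: [0.0, 0.073, 0.997, -0.0]
contact_force: [-0.0, -0.4, -0.4]
gripper_width: 0.0001
grasp_force: 0.0
```

{"fn": "step_arm", "kwargs": {
  "deltas": [
    {"travel": [0, 0, 0], "yaw": 0, "grip": 0.0},
    {"travel": [0.02, 0, 0], "yaw": 0, "grip": 0.0},
    {"travel": [0.02, 0, 0], "yaw": 0, "grip": 0.0},
    {"travel": [0, 0, -0.05], "yaw": 0, "grip": 0.0},
    {"travel": [0, 0, -0.05], "yaw": 0, "grip": 0.0},
    {"travel": [0.05, 0, 0], "yaw": 0, "grip": 0.0},
    {"travel": [0, 0.05, 0], "yaw": 0, "grip": 0.0},
    {"travel": [0, 0.06, 0], "yaw": 0, "grip": 0.0},
    {"travel": [0, 0.06, 0], "yaw": 0, "grip": 0.0},
    {"travel": [0, 0, 0], "yaw": 0, "grip": 0.0}
  ]
}}

```text
time: 40.0
tcp_pos: [0.4022, -0.1185, 0.2916]
tcp_rot: [-0.0, 0.07, 0.998, 0.0]
contact_force: [-0.6, 0.0, -1.0]
gripper_width: 0.0005
grasp_force: 0.0
```

```bash
python3 insp.py p11; python3 -c "
import cv2;a=cv2.imread('pics/p11.png')
"
```

```text
box [-172.6  173.8] z 0.2916 psi 172.0 F [-0.6  0.  -1. ] w 0.0005115869940621139 j [-0.48 -0.17  2.15  0.    1.16 -1.91]
([0.4874, -0.3071], 86.9, [0.0173, 0.0153], 68) [-60.5  -0.2]
([0.345, -0.1871], 62.7, [0.1617, 0.0592], 1352) [-219.1   97.5]
([0.3486, -0.0835], -17.9, [0.0199, 0.0087], 25) [-230.9  200.5]
```

View pics/p11.png

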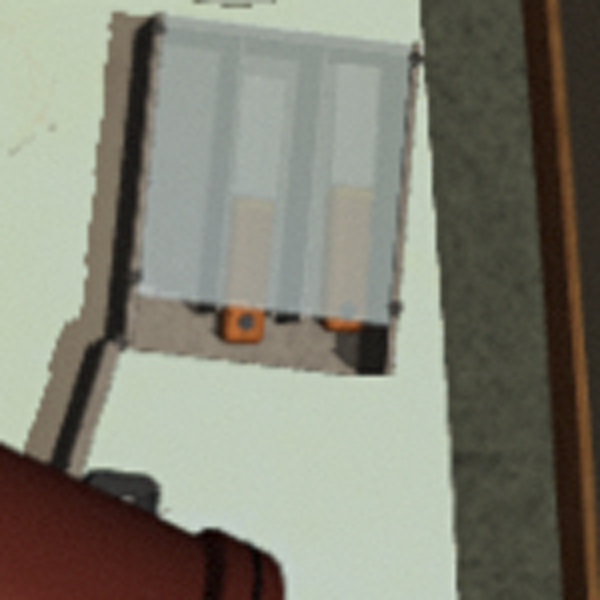

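Both scrapers are fully inside, with handle ends at (243,342) and (343,330), inside the front edge. Next I'll plan the door sweep.

Run:
```python
from h import *
t=shot('top')
for p in((253,198),(243,342),(350,186)):print(box(onz(t,(400+p[0]/4-.4,190+p[1]/4-.4),.021)))
def C(th,r=75,cl=0):
    n=np.array([-np.cos(th),np.sin(th)]);d=8+10*abs(n[0])+15*abs(n[1])+cl
    return np.array([-78.5,63])+r*np.array([-np.sin(th),-np.cos(th)])+d*n
cur=box(sense()['tcp_pos']);w=[C(1.9,75,18)]+[C(x) for x in np.linspace(1.8,0.1,16)]+[C(0.05),C(0),C(-.04)]
for q in w: print(q.round(0),'tool',np.round([-(q-cur)[0],(q-cur)[1]],0));cur=q
```

```text
[0.7 1.2]
[-68.3  -0.3]
[ 12. -45.]
[-135.  128.] tool [-37. -42.]
[-146.  104.] tool [ 10. -24.]
[-150.   96.] tool [ 4. -9.]
[-153.   86.] tool [ 3. -9.]
[-156.   79.] tool [ 2. -8.]
[-157.   71.] tool [ 1. -8.]
[-158.   62.] tool [ 1. -8.]
[-157.   54.] tool [-0. -9.]
[-156.   45.] tool [-1. -9.]
[-153.   36.] tool [-3. -9.]
[-149.   28.] tool [-4. -8.]
[-145.   20.] tool [-5. -8.]
[-139.   12.] tool [-6. -8.]
[-132.    5.] tool [-7. -7.]
[-124.   -1.] tool [-8. -6.]
[-115.   -6.] tool [-9. -5.]
[-105.  -10.] tool [-10.  -4.]
[-101.  -11.] tool [-4. -1.]
[-96. -12.] tool [-4. -1.]
[-94. -13.] tool [-2. -1.]
```

{"fn": "step_arm", "kwargs": {
  "deltas": [
    {"travel": [-0.037, -0.042, 0], "yaw": 0, "grip": 0.0},
    {"travel": [0, 0, 0.04], "yaw": 0, "grip": 0.0},
    {"travel": [0, 0, 0.04], "yaw": 0, "grip": 0.0},
    {"travel": [0, 0, 0.017], "yaw": 0, "grip": 0.0},
    {"travel": [0.005, -0.012, 0], "yaw": 0, "grip": 0.0},
    {"travel": [0.005, -0.012, 0], "yaw": 0, "grip": 0.0},
    {"travel": [0.004, -0.009, 0], "yaw": 0, "grip": 0.0},
    {"travel": [0.003, -0.009, 0], "yaw": 0, "grip": 0.0},
    {"travel": [0.002, -0.008, 0], "yaw": 0, "grip": 0.0},
    {"travel": [0.001, -0.008, 0], "yaw": 0, "grip": 0.0}
  ]
}}

```text
time: 41.35
tcp_pos: [0.4046, -0.2237, 0.195]
tcp_rot: [0.0, 0.073, 0.997, -0.0]
contact_force: [0.3, 0.9, 0.1]
gripper_width: 0.0007
grasp_force: 0.2
```

{"fn": "step_arm", "kwargs": {
  "deltas": [
    {"travel": [0.001, -0.008, 0], "yaw": 0, "grip": 0.0},
    {"travel": [0, -0.009, 0], "yaw": 0, "grip": 0.0},
    {"travel": [-0.001, -0.009, 0], "yaw": 0, "grip": 0.0},
    {"travel": [-0.003, -0.009, 0], "yaw": 0, "grip": 0.0},
    {"travel": [-0.004, -0.008, 0], "yaw": 0, "grip": 0.0},
    {"travel": [-0.005, -0.008, 0], "yaw": 0, "grip": 0.0},
    {"travel": [-0.006, -0.008, 0], "yaw": 0, "grip": 0.0},
    {"travel": [-0.007, -0.007, 0], "yaw": 0, "grip": 0.0},
    {"travel": [-0.008, -0.006, 0], "yaw": 0, "grip": 0.0},
    {"travel": [0, 0, 0], "yaw": 0, "grip": 0.0}
  ]
}}

```text
time: 42.6
tcp_pos: [0.4275, -0.2999, 0.1949]
tcp_rot: [0.0, 0.073, 0.997, -0.0]
contact_force: [0.0, -0.2, -0.7]
gripper_width: 0.0007
grasp_force: 0.0
```

```bash
python3 insp.py p12
```

```text
box [-120.8   -1.9] z 0.1949 psi 171.6 F [ 0.  -0.2 -0.7] w 0.0006634925407594607 j [-0.76  0.24  1.94 -0.    0.96 -2.19]
```

View pics/p12.png

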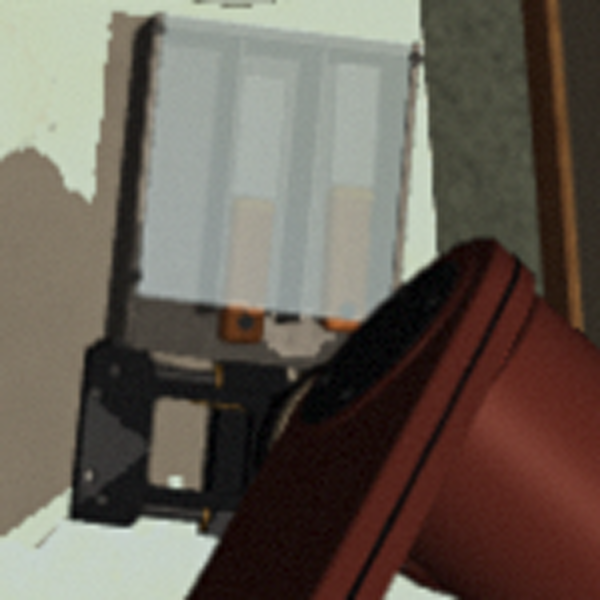

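The door is nearly closed, mostly hidden by the gripper (light strip near (190,357)). The scrapers are unchanged. I'll continue slowly.

{"fn": "step_arm", "kwargs": {
  "deltas": [
    {"travel": [-0.005, -0.003, 0], "yaw": 0, "grip": 0.0},
    {"travel": [-0.005, -0.003, 0], "yaw": 0, "grip": 0.0},
    {"travel": [-0.004, -0.002, 0], "yaw": 0, "grip": 0.0},
    {"travel": [-0.004, -0.002, 0], "yaw": 0, "grip": 0.0},
    {"travel": [-0.002, -0.001, 0], "yaw": 0, "grip": 0.0},
    {"travel": [-0.002, 0, 0], "yaw": 0, "grip": 0.0},
    {"travel": [-0.002, 0, 0], "yaw": 0, "grip": 0.0},
    {"travel": [0, 0, 0], "yaw": 0, "grip": 0.0},
    {"travel": [0, 0, 0], "yaw": 0, "grip": 0.0},
    {"travel": [0, 0, 0], "yaw": 0, "grip": 0.0}
  ]
}}

```text
time: 43.9
tcp_pos: [0.449, -0.3137, 0.1947]
tcp_rot: [0.0, 0.073, 0.997, -0.0]
contact_force: [-0.1, 0.4, -0.5]
gripper_width: 0.0002
grasp_force: 0.5
```

```bash
python3 -c "
from h import *
st()"
```

```text
box [-97.5 -12.3] z 0.1947 psi 171.6 F [-0.1  0.4 -0.5] w 0.00016257729654376623 j [-0.75  0.29  1.88  0.    0.98 -2.18]
```

{"fn": "step_arm", "kwargs": {
  "deltas": [
    {"travel": [-0.001, 0, 0], "yaw": 0, "grip": 0.0},
    {"travel": [0, 0, 0], "yaw": 0, "grip": 0.0},
    {"travel": [-0.001, 0, 0], "yaw": 0, "grip": 0.0},
    {"travel": [0, 0, 0], "yaw": 0, "grip": 0.0},
    {"travel": [-0.001, 0, 0], "yaw": 0, "grip": 0.0},
    {"travel": [0, 0, 0], "yaw": 0, "grip": 0.0},
    {"travel": [0, 0, 0], "yaw": 0, "grip": 0.0},
    {"travel": [0, 0, 0], "yaw": 0, "grip": 0.0},
    {"travel": [0, 0, 0], "yaw": 0, "grip": 0.0},
    {"travel": [0, 0, 0], "yaw": 0, "grip": 0.0}
  ]
}}

```text
time: 45.15
tcp_pos: [0.4502, -0.314, 0.1946]
tcp_rot: [-0.003, 0.073, 0.997, 0.001]
contact_force: [-13.8, 0.6, 9.2]
gripper_width: 0.0003
grasp_force: 6.9
```

```bash
python3 -c "
from h import *
st()"
```

```text
box [-96.3 -12.5] z 0.1946 psi 171.7 F [-13.8   0.6   9.2] w 0.0002929396828829403 j [-0.75  0.29  1.87 -0.    0.98 -2.18]
```

There is 14 N of resistance exactly at the shut position, well above the 4 N catch. I'll back off and check.

{"fn": "step_arm", "kwargs": {
  "deltas": [
    {"travel": [0.01, 0, 0], "yaw": 0, "grip": 0.0},
    {"travel": [0.03, 0, 0], "yaw": 0, "grip": 0.0},
    {"travel": [0, 0, -0.05], "yaw": 0, "grip": 0.0},
    {"travel": [0, 0, -0.06], "yaw": 0, "grip": 0.0},
    {"travel": [0, 0.06, 0], "yaw": 0, "grip": 0.0},
    {"travel": [0, 0.06, 0], "yaw": 0, "grip": 0.0},
    {"travel": [0, 0.06, 0], "yaw": 0, "grip": 0.0},
    {"travel": [0, 0.06, 0], "yaw": 0, "grip": 0.0},
    {"travel": [0, 0, 0], "yaw": 0, "grip": 0.0},
    {"travel": [0, 0, 0], "yaw": 0, "grip": 0.0}
  ]
}}

```text
time: 46.4
tcp_pos: [0.4474, -0.0709, 0.305]
tcp_rot: [0.001, 0.072, 0.997, -0.0]
contact_force: [0.3, -0.2, -0.6]
gripper_width: 0.001
grasp_force: 0.0
```

```bash
python3 insp.py p13
```

```text
box [-135.   227.6] z 0.305 psi 171.7 F [ 0.3 -0.2 -0.6] w 0.0009677242846060165 j [-0.33 -0.1   2.06 -0.    1.18 -1.76]
([0.4874, -0.3071], 86.9, [0.0173, 0.0153], 70) [-60.5  -0.2]
([0.4362, -0.0888], 71.2, [0.1659, 0.0714], 1520) [-143.4  208.2]
([0.4406, 0.0184], -15.5, [0.0205, 0.0092], 30) [-154.9  314.9]
([0.4021, -0.2046], -8.8, [0.0311, 0.0117], 44) [-160.1   88.6]
([0.3855, 0.0579], -21.5, [0.0315, 0.0097], 39) [-215.3  345.8]
([0.3587, -0.173], -19.0, [0.0377, 0.0104], 51) [-207.7  113.5]
([0.3596, -0.1927], -15.0, [0.0288, 0.0116], 37) [-203.8   94.1]
([0.3584, 0.0473], -17.9, [0.0348, 0.0113], 35) [-240.5  331.3]
```

View pics/p13.png

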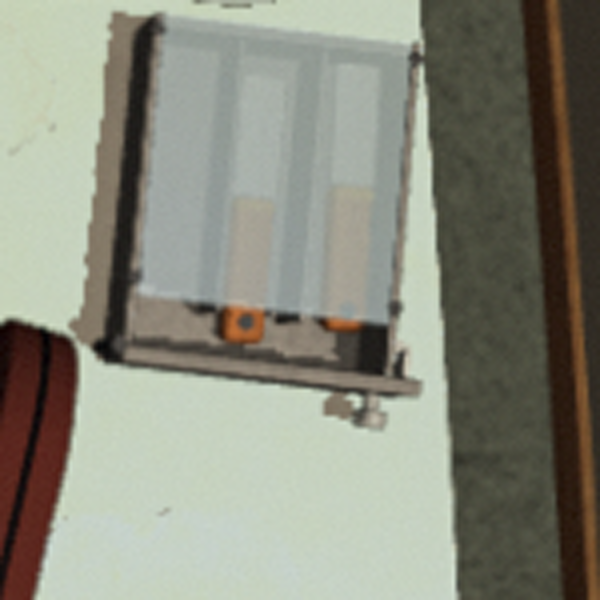

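The door lies along the box front from (120,355) to (420,388), and its tab is at the catch (405,365). I'll do a numeric check of its angle, and of the tape and jar.

Run:
```python
from h import *
t=shot('top');g=cv2.GaussianBlur(cv2.cvtColor(t['pixels'],cv2.COLOR_RGB2GRAY),(3,3),0).astype(float)
pts=[]
for u in range(440,482):
    v0=int(277+(u-430)*.113)  # search lower edge (door side -> bright table)
    c=np.diff(g[v0:v0+12,u]);k=c.argmax();pts.append((u,v0+k+.5))
P=np.array([box(onz(t,p,.0)) for p in pts]);Q=np.array([box(onz(t,p,.05)) for p in pts])
for q in(P,Q):
    m=np.polyfit(q[:,1],q[:,0],1);r=q[:,0]-np.polyval(m,q[:,1]);k=abs(r)<2;m=np.polyfit(q[k,1],q[k,0],1);print('slope',m,k.sum())
b=cv2.imread('pics/top0.png')[:,:,::-1].astype(int)
for n,(x,y) in(('tape',(367,272)),('jar',(311,187))):print(n,abs(b-t['pixels'].astype(int))[y-18:y+18,x-18:x+18].mean())
```

```text
slope [ 5.80020736e-03 -8.56874288e+01] 42
slope [ 5.43370525e-03 -8.79222897e+01] 42
tape 75.98508230452676
jar 19.593106995884774
```

```bash
python3 -c "
from h import *
print(finish_job())"
```

```text
the job is handed in; nothing more can be done
None
```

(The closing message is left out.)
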